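Open the bar clamp on the mended cart board

ROBOT

A 7-joint arm with a two-finger parallel gripper is mounted at the origin on the work surface. World frame = base frame: x ahead of the robot, y to its left, z up, the work surface at z = 0. Lengths are in m, angles in rad, forces in N, time in s.
With the tool pointing down it reaches from about 0.425 to 0.925 m from the base axis. Payload 6.8 kg.
Tool frame: the origin (TCP) lies at the very end of the fingers, on their centre line; the grasp point (between the pads) lies 19 mm behind it; y points along the fingers, z is the direction in which the jaws open and shut, and the axes are right-handed (so a half turn about y gives the same grasp; the last joint's range is limited). The gripper opens to 85 mm and grips with 20 to 120 N. Pads are 22 mm wide; open, the fingers measure 114 mm over their backs; the gripper's body (76 mm by 85 mm) begins 54 mm behind the grasp point. The pads swing forward as they close: fully open they stand 13 mm farther back than shut.
Start: joints at [-1.337, 0.477, 0.022, 1.555, -0.011, 1.109, -0.083], TCP at [0.226, 0.636, 0.231] pointing down, gripper open.
Joint ranges: [-2.96, 2.96], [-0.34, 2.1], [-1.41, 1.46], [0.24, 2.44], [-1.37, 4.51], [0.17, 1.92], [-2.96, 2.96]. Speed limits (rad/s): [2.39, 2.39, 3.14, 3.14, 3.14, 3.14, 3.14].

INTERFACE

Orientations are given as a rotation vector (axis times angle).
In Python, from bench import r gives the robot as it stands.
- The arm moves only by the tool drive_tool, never from a script. Its argument "series" is a list of rows, each a list of 7 numbers: the shift along the tool's x, y, z in mm, then the turn, a rotation vector about the tool's x, y, z in degrees, then the finger opening in mm, from 0 to 85.4. In form: [[tx, ty, tz, wx, wy, wz, grip], ...]. A call has 1 to 5 rows; each row is the pose to reach, as a shift and turn from the pose measured when the call began, along the tool's axes at that moment; what a row does not reach only later rows make up. A row lasts 1/10 s, in which the tool goes at most 50 mm and 8.59 degrees, less where a joint would pass 70% of its speed; a pose out of reach is approached as far as the arm can. A call with a gripper value outside its range is refused whole. The fingers move at their own pace and stop on an object; "squeeze" is the grip in N (left out, the last holds). Time passes only in rows, so rows that repeat a pose let the fingers close. It gives the time, the measured TCP pose, the force and the opening at its end, in the units of the state.
- r.get_obs(): the state, without advancing time (a new reading comes with each control period).
- r.grab_frame(name): name is "scene" or "top"; returns a dict with "frame" (420x560x3 uint8, blue, green, red), "intrinsics" (3x3 intrinsics, pixels), "distortion" ([k1, k2, p1, p2, k3] as OpenCV has them; the pictures are not rectified), "rvec" (rotation vector, rad) and "tvec" (3), from world to camera coordinates, as OpenCV has them. Camera axes: x right, y down, z forward; pixel columns grow to the right and rows downward; lengths in m; the calibration is good to about 2 mm. A picture is of the moment at which its call begins. There is no depth.
- r.hand_in(): hands the job in, once; it reports no verdict.
The state is a dict: "clock": time; "joints": joint angles; "qvel": joint speeds; "tau": joint torques, N m; "tcp_pos": TCP position; "orientation": TCP orientation; "contact_force": force on the tool from outside, world axes, zero at the start; "moment": the same for the moment, N m; "grip_width": finger opening in m.
Only numpy, scipy, OpenCV 4.12 (cv2) and the standard library are available. Lean on these libraries where they do the work, as an engineer would, in place of code of your own. Each camera call takes 0.05 s, during which the arm holds its last target.

TASK

The glue in the board for the cart is dry and the clamp's screw has already been slackened, so open the clamp: with a fingertip press down the release lever on the sliding jaw and, keeping it pressed, push the jaw back along its bar until it is home against the end stop. Then let the lever spring up again. Nothing needs gripping or lifting: leave the board lying on its bearers, and do not disturb the glue bottle, the cup and the brush.

Things in the scene. Friction and masses are not known exactly. Their poses are not given: they have to be found in the camera images.
- clamp: Sash (bar) clamp in notched wooden bearers screwed to the deck: it cannot move. Aluminium bar 22 mm wide, 522 mm long, ratchet teeth on its top, 44 mm above the deck. Origin: at deck height under the bar's centre line; +x runs along the bar in the opening direction, from screw head and board to the end stop; z up. Bearers: 45 mm high, reach 100 mm (at the tail 65 mm) to each side of the bar.
- jaw (a joint): Travel of the sliding jaw along the bar, m: 0 = closed on the board, 0.132 = against the end stop. Dark grey carriage 119 mm long, 40 mm wide, 0.45 kg, drags with 1.5 to 2.5 N. Its ratchet lets it go towards the board but blocks it the other way (after 2 mm of play) unless the release is pressed.
- release (a joint): Press angle of the steel release lever in the jaw, rad: 0 = up (sprung), 0.30 = fully down; the pawl clears the teeth from about 0.19. It pivots 50 mm above the deck, 80 mm behind the jaw's face. Spring: 2.5 N at mid-pad to start, about 5.5 N fully down. It rides with the jaw; let go, it springs up and its pawl drops into the teeth.
- thumb_pad (a point): Middle of the top of the lever's thumb pad, a ribbed steel plate 42 mm along the bar, 30 mm wide; moves with jaw and lever. At rest about 73 mm above the deck, sloping up to 78 mm at its board end. Pressed to 0.24 rad it lies level with its top 65 mm above the deck; fully down its middle is at 63 mm.
- jaw_face (a point): Middle of the jaw's face that bears on the board, 60 mm above the deck, on the bar's centre line; moves with the jaw, axes as the clamp's. Going from it towards the tail (+x): the jaw's upright to 19 mm (75 mm high above the deck), a 50 mm gap with the thumb pad in it, then from 69 to 97 mm the pivot hood.
- hood (a point): Middle of the top edge of the pivot hood's board-side face, 83 mm above the deck; moves with the jaw, axes as the clamp's. The hood is a dark grey block 36 mm wide just behind the thumb pad; a fingertip holding the pad down may bear against this upright face to push the jaw (+x), or carry the jaw by friction.
- end_stop (a point): Middle of the top of the end stop, a block 12 mm thick, 30 mm wide, 54 mm high above the deck, bolted across the bar near its tail; the rear end of the jaw meets it.
- board: The glued board, two light slats joined edge to edge: 140 mm along the bar, 180 mm across it, 20 mm thick, about 0.27 kg, loose on the bearers (underside 45 mm, top 65 mm above the deck) between the screw's shoe and the sliding jaw. Origin: middle of its underside; z up.
- glue_bottle: White glue bottle, 50 mm in diameter, 125 mm high, standing loose beside the bar. Origin: middle of its underside.
- cup: Pink plastic cup, 76 mm in diameter at the rim, 85 mm high, standing loose beside the tail of the bar. Origin: middle of its underside.
- brush: Glue brush lying loose on the deck beside the bar, on the other side from the bottle and cup. Origin: on its underside; x along its handle.

How it is judged:
By the outcome, as a careful person would: the job done as asked, in the order asked, and still so for the second after the job is handed in, with the robot touching nothing.
It also fails if it takes over 38 s, if anything falls off the work surface, if the arm or the gripper's body presses on something with over 40 N, if the wrist force passes 120 N, or if a joint passes its speed limit or range.

## Working session

There is one attempt and no reset: what is moved stays moved. The work goes in short steps, Python scripts to look and compute and a tool call to move; the robot and the scene stay as the last step left them, time stands still between calls to the robot, and variables do not carry over. Pictures are saved under pics/ and viewed, and the job is handed in when it is done.

Besides the shell and the picture viewer there is one more tool, called after "Call:" by a JSON object that holds its "method" and its "body", one argument or row to a line. drive_tool: Moves the arm, as the interface text tells. Its arguments: {"type":"object","properties":{"series":{"type":"array","items":{"type":"array","items":{"type":"number"}}},"squeeze":{"type":"number"}},"required":["series"]}

```bash
mkdir -p pics; ls; cat > h.py <<'E'
from bench import r
import cv2,numpy as np
def grab(n,f):
    d=r.grab_frame(n); cv2.imwrite('pics/'+f,d['frame']); return d
def ray(d,u,v):
    p=cv2.undistortPoints(np.array([[[u,v]]],float),np.array(d['intrinsics']),np.array(d['distortion']))[0,0]
    R=cv2.Rodrigues(np.array(d['rvec'],float))[0]; t=np.array(d['tvec'],float).ravel()
    return -R.T@t, R.T@np.array([p[0],p[1],1])
def plane(d,u,v,z):
    c,w=ray(d,u,v); return c+w*(z-c[2])/w[2]
def proj(d,P):
    return cv2.projectPoints(np.array(P,float).reshape(-1,3),np.array(d['rvec'],float),np.array(d['tvec'],float),np.array(d['intrinsics']),np.array(d['distortion']))[0][:,0]
def save(d,f):
    import pickle; pickle.dump(d,open(f,'wb'))
E
python3 - <<'E'
from h import *
print(r.get_obs())
for n in('scene','top'):
    d=grab(n,n+'0.png'); save(d,n+'.pkl'); print(n,ray(d,280,210))
E
```

```text
pics
{'clock': 0.0, 'joints': array([-1.33713306,  0.47782212,  0.02232085,  1.55644649, -0.01147835,
        1.10932594, -0.08313305]), 'qvel': array([-8.61951301e-04, -1.42279261e-03, -1.85178017e-03,  7.74861276e-04,
        1.63974987e-03,  8.71056879e-05,  5.42848593e-05]), 'tau': array([-6.31594794e-04, -5.96453619e+01,  1.60765328e+00, -2.81199324e+01,
        1.24118550e-02,  9.16584424e-03,  7.85843241e-06]), 'tcp_pos': array([0.226034  , 0.63539277, 0.23031271]), 'orientation': array([-1.55597957,  0.26837401, -0.26810779]), 'contact_force': array([0.27719378, 0.6257421 , 0.16643271]), 'moment': array([-0.00527512,  0.04831143,  0.00156309]), 'grip_width': 0.08512432318956117}
scene (array([ 1.18998241, -0.11294065,  0.56090545]), array([-0.75036117,  0.22048657, -0.62324515]))
top (array([0.45366117, 0.0410496 , 0.89331378]), array([ 0.1642092 ,  0.00741366, -0.98645541]))
```

View pics/scene0.png

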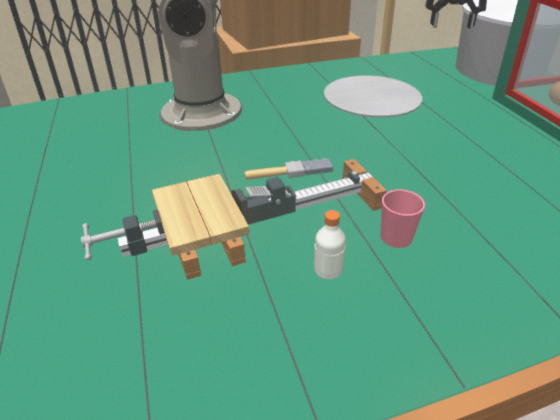

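View pics/top0.png

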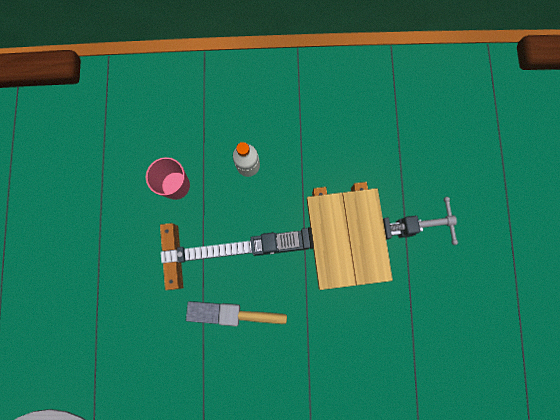

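The clamp runs from the screw at top (450,220) to the tail bearer at (170,256). The jaw is around (283,242), the bottle at (246,158), the cup at (167,178) and the brush at (235,315). I'll zoom in on the jaw.

```bash
python3 - <<'E'
from h import *
a=cv2.imread('pics/top0.png')[215:275,150:325]; cv2.imwrite('pics/topz.png',cv2.resize(a,None,fx=4.5,fy=4.5,interpolation=cv2.INTER_CUBIC))
a=cv2.imread('pics/scene0.png')[150:250,220:395]; cv2.imwrite('pics/scz.png',cv2.resize(a,None,fx=4.5,fy=4.5,interpolation=cv2.INTER_CUBIC))
E
```

```text
(no output)
```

View pics/topz.png

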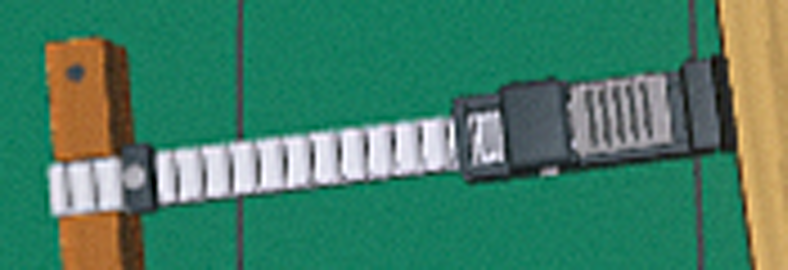

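View pics/scz.png

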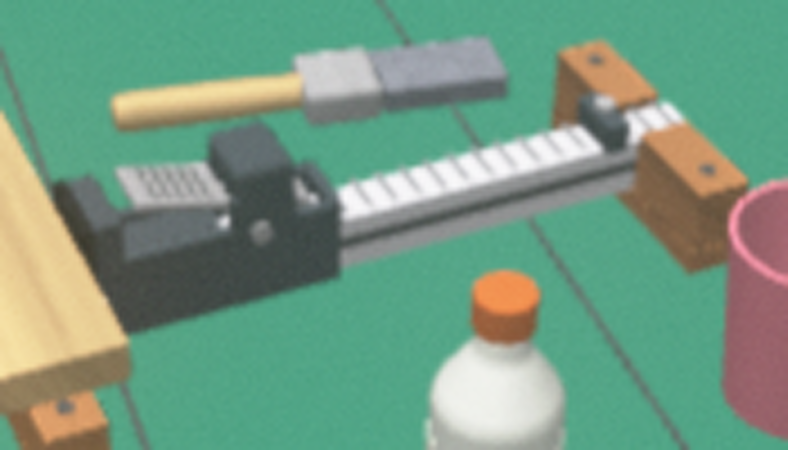

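```bash
python3 - <<'E'
from h import *
import pickle
d=pickle.load(open('top.pkl','rb')); s=pickle.load(open('scene.pkl','rb'))
Z=lambda u,v:(150+(u+.5)/4.5-.5,215+(v+.5)/4.5-.5)
S=lambda u,v:(220+(u+.5)/4.5-.5,150+(v+.5)/4.5-.5)
P={}
for n,u,v,z in[('pad',620,112,.074),('pad_r',668,108,.077),('pad_l',573,117,.069),('hood_edge',566,122,.083),('hood_rear',502,127,.083),('stop',140,177,.054),('uprightrear',690,108,.075),('jawrear',455,140,.06)]:
    P[n]=plane(d,*Z(u,v),z); print(n,P[n].round(4))
for n,u,v,z in[('pad',172,185,.074),('hoodedge',232,166,.083),('stop',600,112,.054)]:
    print('scene',n,plane(s,*S(u,v),z).round(4))
e=P['stop']-P['hood_edge']; print(e,np.linalg.norm(e[:2]),np.degrees(np.arctan2(e[1],e[0])))
for n,u,v,z in[('bottle',243,149,.12),('cuprim',165,174,.085),('brush',235,315,.01)]: print(n,plane(d,u,v,z))
# bar line: teeth centre at z .044
for u,v in[(80,188),(165,177),(440,143)]: print(plane(d,*Z(u,v),.044))
E
```

```text
pad [0.5329 0.0347 0.074 ]
pad_r [0.5338 0.0145 0.077 ]
pad_l [0.5318 0.0546 0.069 ]
hood_edge [0.5285 0.0574 0.083 ]
hood_rear [0.5271 0.0841 0.083 ]
stop [0.512 0.243 0.054]
uprightrear [0.5337 0.0052 0.075 ]
jawrear [0.5241 0.1056 0.06  ]
scene pad [0.5347 0.0367 0.074 ]
scene hoodedge [0.5417 0.0612 0.083 ]
scene stop [0.5146 0.2439 0.054 ]
[-0.01648648  0.18568824 -0.029     ] 0.1864186882117394 95.0737489282644
bottle [0.69942435 0.11272652 0.12      ]
cuprim [0.66522241 0.26825688 0.085     ]
brush [0.39040981 0.14316148 0.01      ]
[0.50847298 0.27198615 0.044     ]
[0.51241241 0.23439541 0.044     ]
[0.524306   0.11343322 0.044     ]
```

```bash
cat >> h.py <<'E'
from scipy.spatial.transform import Rotation as Ro
U=np.array([-.0993,.995,0]);U/=np.linalg.norm(U)
HOOD=np.array([.5300,.0565,.083])
def delta(target,sgn=1):
    o=r.get_obs(); R=Ro.from_rotvec(o['orientation'])
    x=sgn*U; y=np.array([0,0,-1.]); G=Ro.from_matrix(np.c_[x,y,np.cross(x,y)])
    print('t',o['clock'],'tcp',o['tcp_pos'].round(4),'F',o['contact_force'].round(2),'shift mm',(R.inv().apply(np.array(target)-o['tcp_pos'])*1000).round(1),'turn',np.degrees((R.inv()*G).as_rotvec()).round(2), 'j',o['joints'].round(2))
    print('along rel hood mm',((o['tcp_pos']-HOOD)@U*1000).round(1),'lateral',((o['tcp_pos']-HOOD)@np.cross([0,0,1],U)*1000).round(1))
    return R
E
python3 - <<'E'
from h import *
t=HOOD-19*U/1000; t[2]=.15; print(t)
print(delta(t,1).as_matrix().round(3)); delta(t,-1)
E
```

```text
[0.53188681 0.03759392 0.15      ]
t 0.1 tcp [0.2261 0.6355 0.2304] F [-0.3  -0.75 -0.44] shift mm [ 488.5   81.2 -460.6] turn [ 7.0000e-02 -1.1528e+02 -9.0000e-02] j [-1.34  0.48  0.02  1.56 -0.01  1.11 -0.08]
along rel hood mm 606.3 lateral 244.9
[[ 0.942 -0.     0.335]
 [-0.335 -0.002  0.942]
 [ 0.    -1.    -0.002]]
t 0.1 tcp [0.2261 0.6355 0.2304] F [-0.3  -0.75 -0.44] shift mm [ 488.5   81.2 -460.6] turn [8.000e-02 6.472e+01 6.000e-02] j [-1.34  0.48  0.02  1.56 -0.01  1.11 -0.08]
along rel hood mm 606.3 lateral 244.9
```

Call:
{"method": "drive_tool", "body": {
  "series": [
    [35,0,-33,0,5,0,0],
    [70,0,-66,0,10,0,0],
    [105,0,-99,0,15,0,0],
    [140,0,-132,0,20,0,0],
    [175,0,-165,0,25,0,0]
  ],
  "squeeze": 40
}}

```text
clock: 0.6
tcp_pos: [0.3362, 0.4192, 0.2304]
orientation: [-1.485, 0.611, -0.611]
contact_force: [1.6, -0.3, -0.0]
grip_width: 0.0121
```

```bash
python3 - <<'E'
from h import *
t=HOOD-19*U/1000; t[2]=.15
delta(t,-1)
E
```

```text
t 0.6 tcp [0.3362 0.4192 0.2304] F [ 1.6  -0.29 -0.04] shift mm [ 407.7   81.  -132.8] turn [ 0.09 39.51  0.09] j [-1.15  0.25  0.16  1.89 -0.05  1.   -0.17]
along rel hood mm 380.2 lateral 156.9
```

Call:
{"method": "drive_tool", "body": {
  "series": [
    [45,0,-15,0,5,0,0],
    [90,0,-30,0,10,0,0],
    [135,0,-45,0,15,0,0],
    [180,0,-60,0,20,0,0],
    [225,0,-75,0,25,0,0]
  ]
}}

```text
clock: 1.1
tcp_pos: [0.4433, 0.2056, 0.2307]
orientation: [-1.356, 0.948, -0.949]
contact_force: [1.4, 0.4, -0.7]
grip_width: -0.0001
```

```bash
python3 - <<'E'
from h import *
t=HOOD-19*U/1000; t[2]=.15
delta(t,-1)
E
```

```text
t 1.1 tcp [0.4433 0.2056 0.2307] F [ 1.41  0.41 -0.73] shift mm [188.   81.   25.8] turn [ 0.07 14.32  0.09] j [-0.89  0.17  0.37  2.01 -0.07  0.98 -0.13]
along rel hood mm 157.0 lateral 71.4
```

Call:
{"method": "drive_tool", "body": {
  "series": [
    [45,0,6,0,4,0,0],
    [90,0,12,0,8,0,0],
    [140,10,18,0,12,0,0],
    [188,20,26,0,14.3,0,0],
    [188,40,26,0,14.3,0,0]
  ]
}}

```text
clock: 1.6
tcp_pos: [0.5353, 0.0305, 0.192]
orientation: [-1.251, 1.138, -1.149]
contact_force: [-0.2, 0.1, 0.5]
grip_width: 0.0001
```

```bash
python3 - <<'E'
from h import *
t=HOOD-19*U/1000; t[2]=.15
delta(t,-1)
for n in('scene','top'):
    d=grab(n,n+'1.png'); p=proj(d,[r.get_obs()['tcp_pos']]);print(p)
    cv2.imwrite('pics/'+n+'1z.png',cv2.resize(d['frame'][100:300,150:400],None,fx=3,fy=3))
E
```

```text
t 1.6 tcp [0.5353 0.0305 0.192 ] F [-0.18  0.09  0.46] shift mm [-7.6 42.  -2.9] turn [-0.21 -0.6   0.28] j [-0.6   0.32  0.51  1.96 -0.19  0.91  0.1 ]
along rel hood mm -26.4 lateral -2.7
[[252.63723066 137.08204211]]
[[286.95772364 234.23051898]]
```

View pics/scene1z.png

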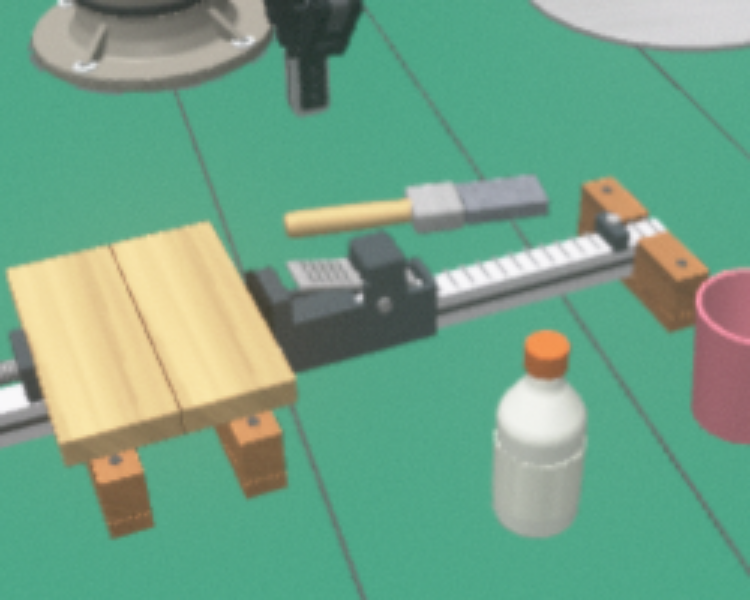

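View pics/top1z.png

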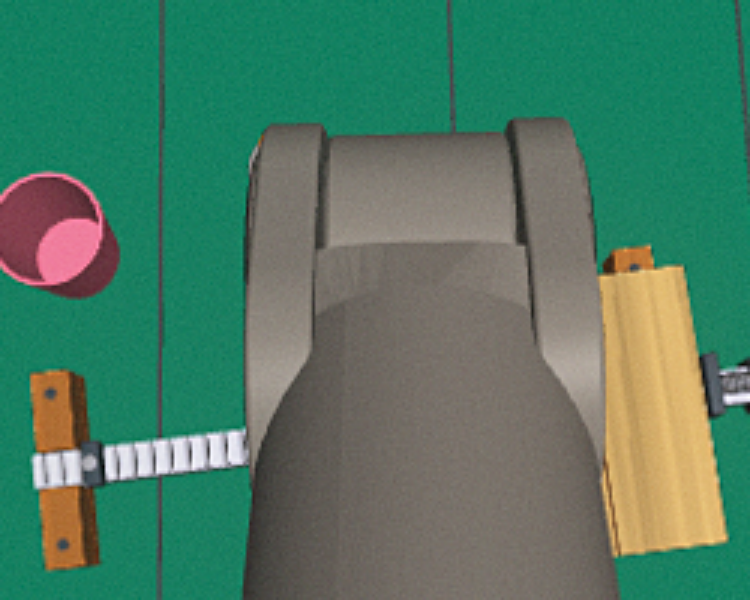

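Call:
{"method": "drive_tool", "body": {
  "series": [
    [-8,40,-3,0,-0.6,0,0],
    [-8,75,-3,0,-0.6,0,0],
    [-8,98,-3,0,-0.6,0,0],
    [-8,98,-3,0,-0.6,0,0]
  ]
}}

```text
clock: 2.1
tcp_pos: [0.5235, 0.0448, 0.0884]
orientation: [-1.27, 1.135, -1.125]
contact_force: [-0.8, 0.8, -0.1]
grip_width: -0.0001
```

```bash
python3 - <<'E'
from h import *
t=HOOD-19*U/1000; t[2]=.064
delta(t,-1)
d=grab('scene','scene2.png'); print(proj(d,[r.get_obs()['tcp_pos']]))
cv2.imwrite('pics/s2z.png',cv2.resize(d['frame'][150:250,200:350],None,fx=5,fy=5))
E
```

```text
t 2.1 tcp [0.5235 0.0448 0.0884] F [-0.8   0.81 -0.12] shift mm [ 8.  24.4  7.8] turn [0.69 0.59 0.17] j [-0.55  0.46  0.43  2.05 -0.29  0.71  0.18]
along rel hood mm -11.0 lateral 7.6
[[260.14169215 180.14505383]]
```

View pics/s2z.png

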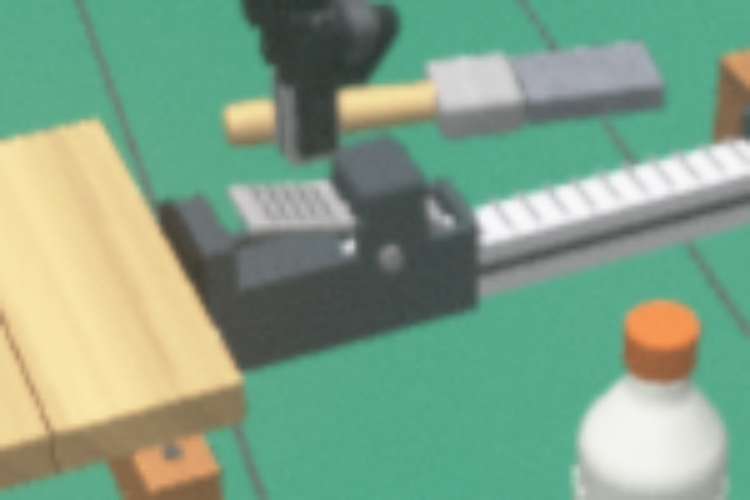

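Call:
{"method": "drive_tool", "body": {
  "series": [
    [8.5,0,8,0.7,0.6,0.2,0],
    [8.5,0,8,0.7,0.6,0.2,0],
    [8.5,0,8,0.7,0.6,0.2,0],
    [8.5,0,8,0.7,0.6,0.2,0],
    [8.5,0,8,0.7,0.6,0.2,0]
  ]
}}

```text
clock: 2.65
tcp_pos: [0.534, 0.0371, 0.0906]
orientation: [-1.251, 1.134, -1.137]
contact_force: [-0.2, 0.2, -0.2]
grip_width: 0.0003
```

```bash
python3 - <<'E'
from h import *
t=HOOD-19*U/1000; t[2]=.064
delta(t,-1)
d=grab('scene','scene3.png'); print(proj(d,[r.get_obs()['tcp_pos']]))
cv2.imwrite('pics/s3z.png',cv2.resize(d['frame'][150:250,200:350],None,fx=5,fy=5))
E
```

```text
t 2.65 tcp [0.534  0.0371 0.0906] F [-0.22  0.21 -0.15] shift mm [-0.6 26.6 -2.2] turn [-0.23 -0.04 -0.06] j [-0.53  0.46  0.44  2.03 -0.3   0.7   0.19]
along rel hood mm -19.7 lateral -2.1
[[257.54246179 183.33846288]]
```

View pics/s3z.png

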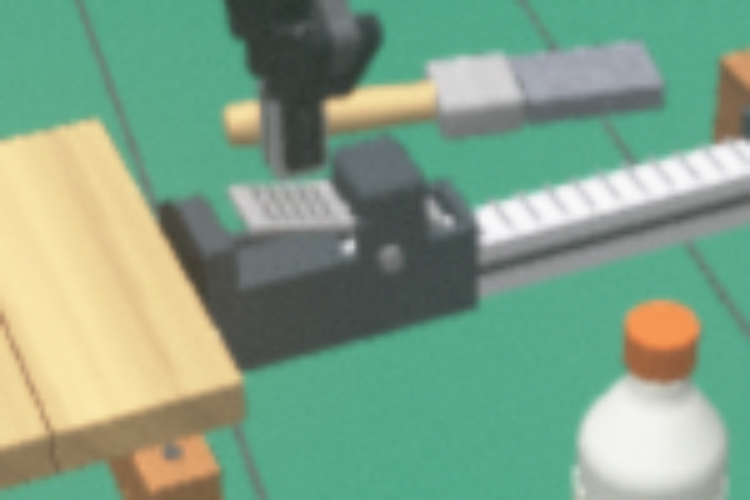

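Call:
{"method": "drive_tool", "body": {
  "series": [
    [0,5,-1,0,0,0,0],
    [0,10,-2,0,0,0,0],
    [0,15,-2,0,0,0,0],
    [0,20,-2,0,0,0,0],
    [0,20,-2,0,0,0,0]
  ]
}}

```text
clock: 3.2
tcp_pos: [0.5319, 0.0366, 0.0698]
orientation: [-1.251, 1.135, -1.137]
contact_force: [-0.2, 0.3, 3.7]
grip_width: -0.0001
```

```bash
python3 - <<'E'
from h import *
t=HOOD-19*U/1000; t[2]=.063
delta(t,-1)
E
```

```text
t 3.2 tcp [0.5319 0.0366 0.0698] F [-0.21  0.31  3.69] shift mm [-1.   6.8  0. ] turn [-0.18 -0.06 -0.03] j [-0.51  0.49  0.42  2.05 -0.32  0.66  0.21]
along rel hood mm -20.0 lateral 0.0
```

Contact with the pad reads 3.7 N, so I'll press further.

Call:
{"method": "drive_tool", "body": {
  "series": [
    [0,3,0,0,0,0,0],
    [0,6,0,0,0,0,0],
    [0,7.5,0,0,0,0,0],
    [0,7.5,0,0,0,0,0],
    [0,7.5,0,0,0,0,0]
  ]
}}

```text
clock: 3.7
tcp_pos: [0.5322, 0.0364, 0.0631]
orientation: [-1.251, 1.135, -1.137]
contact_force: [-3.3, -2.5, 11.7]
grip_width: -0.0001
```

```bash
python3 - <<'E'
from h import *
t=HOOD-19*U/1000; t[2]=.063
delta(t,-1)
E
```

```text
t 3.7 tcp [0.5322 0.0364 0.0631] F [-3.26 -2.45 11.72] shift mm [-1.2  0.1 -0.2] turn [-0.2  -0.08 -0.06] j [-0.51  0.51  0.41  2.05 -0.33  0.64  0.22]
along rel hood mm -20.2 lateral -0.2
```

Call:
{"method": "drive_tool", "body": {
  "series": [
    [-3,1,0,0,0,0,0],
    [-8,1,0,0,0,0,0],
    [-14,1,0,0,0,0,0],
    [-20,1,0,0,0,0,0],
    [-25,1,0,0,0,0,0]
  ]
}}

```text
clock: 4.2
tcp_pos: [0.5298, 0.0613, 0.063]
orientation: [-1.25, 1.135, -1.137]
contact_force: [-3.7, -2.3, 15.3]
grip_width: -0.0001
```

```bash
python3 - <<'E'
from h import *
t=HOOD-19*U/1000; t[2]=.063
delta(t,-1)
d=grab('scene','scene4.png')
cv2.imwrite('pics/s4z.png',cv2.resize(d['frame'][150:250,200:350],None,fx=5,fy=5))
E
```

```text
t 4.2 tcp [0.5298 0.0613 0.063 ] F [-3.69 -2.26 15.26] shift mm [23.8  0.  -0.2] turn [-0.21 -0.11 -0.09] j [-0.55  0.51  0.41  2.05 -0.33  0.64  0.17]
along rel hood mm 4.8 lateral -0.3
```

View pics/s4z.png

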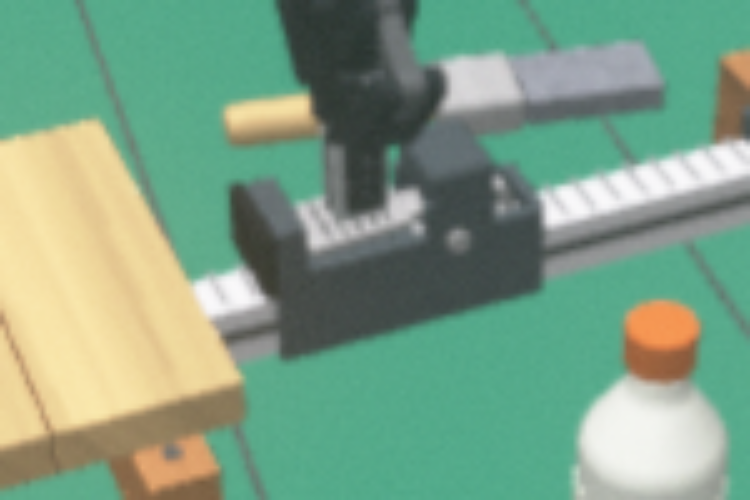

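The jaw is following the fingertip, leaving the board behind, with the lever still down.

Call:
{"method": "drive_tool", "body": {
  "series": [
    [-7,0.8,0,0,0,0,0],
    [-15,0.8,0,0,0,0,0],
    [-23,0.8,0,0,0,0,0],
    [-31,0.8,0,0,0,0,0],
    [-39,0.8,0,0,0,0,0]
  ]
}}

```text
clock: 4.75
tcp_pos: [0.526, 0.1012, 0.0631]
orientation: [-1.249, 1.135, -1.136]
contact_force: [-3.4, -3.0, 14.2]
grip_width: -0.0001
```

```bash
python3 - <<'E'
from h import *
t=HOOD+112*U/1000; t[2]=.063
delta(t,-1)
E
```

```text
t 4.75 tcp [0.526  0.1012 0.0631] F [-3.36 -3.02 14.18] shift mm [-67.1   0.3  -0.5] turn [-0.21 -0.08 -0.15] j [-0.63  0.51  0.41  2.05 -0.33  0.65  0.1 ]
along rel hood mm 44.9 lateral -0.4
```

Call:
{"method": "drive_tool", "body": {
  "series": [
    [-8,0.8,-0.2,0,0,0,0],
    [-16,0.8,-0.4,0,0,0,0],
    [-25,0.8,-0.5,0,0,0,0],
    [-34,0.8,-0.5,0,0,0,0],
    [-42,0.8,-0.5,0,0,0,0]
  ]
}}

```text
clock: 5.25
tcp_pos: [0.5219, 0.1433, 0.0632]
orientation: [-1.248, 1.135, -1.136]
contact_force: [-2.6, -2.6, 11.1]
grip_width: -0.0005
```

```bash
python3 - <<'E'
from h import *
t=HOOD+112*U/1000; t[2]=.063
delta(t,-1)
d=grab('scene','scene5.png')
cv2.imwrite('pics/s5z.png',cv2.resize(d['frame'][130:250,200:400],None,fx=4,fy=4))
E
```

```text
t 5.25 tcp [0.5219 0.1433 0.0632] F [-2.6  -2.56 11.07] shift mm [-24.8   0.2  -0.6] turn [-0.26 -0.09 -0.18] j [-0.7   0.51  0.41  2.03 -0.33  0.65  0.02]
along rel hood mm 87.2 lateral -0.5
```

View pics/s5z.png

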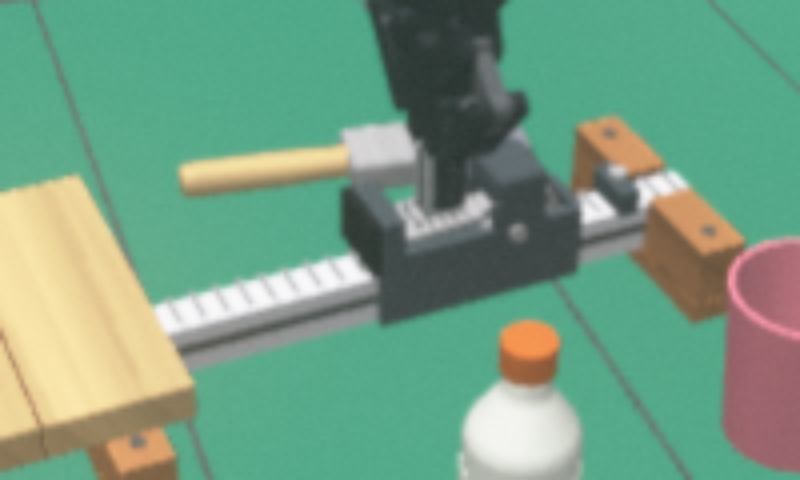

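Call:
{"method": "drive_tool", "body": {
  "series": [
    [-6,1,-0.5,0,0,0,0],
    [-12,1,-0.5,0,0,0,0],
    [-17,1,-0.5,0,0,0,0],
    [-21,1,-0.5,0,0,0,0],
    [-23,1,-0.5,0,0,0,0]
  ]
}}

```text
clock: 5.8
tcp_pos: [0.5198, 0.1652, 0.0631]
orientation: [-1.248, 1.134, -1.138]
contact_force: [-0.9, -13.0, 14.8]
grip_width: 0.0
```

Call:
{"method": "drive_tool", "body": {
  "series": [
    [-1.5,0.8,0,0,0,0,0],
    [-3,0.8,0,0,0,0,0],
    [-4,0.8,0,0,0,0,0]
  ]
}}

```text
clock: 6.1
tcp_pos: [0.5198, 0.1652, 0.0631]
orientation: [-1.25, 1.135, -1.143]
contact_force: [-2.6, -12.4, 15.8]
grip_width: 0.0001
```

```bash
python3 - <<'E'
from h import *
t=HOOD+112*U/1000; t[2]=.063
delta(t,-1)
d=grab('scene','scene6.png')
cv2.imwrite('pics/s6z.png',cv2.resize(d['frame'][130:250,200:400],None,fx=4,fy=4))
E
```

```text
t 6.1 tcp [0.5198 0.1652 0.0631] F [ -2.63 -12.44  15.85] shift mm [-2.8  0.1 -0.7] turn [-0.3  -0.27  0.1 ] j [-0.75  0.52  0.41  2.02 -0.33  0.66 -0.02]
along rel hood mm 109.2 lateral -0.7
```

View pics/s6z.png

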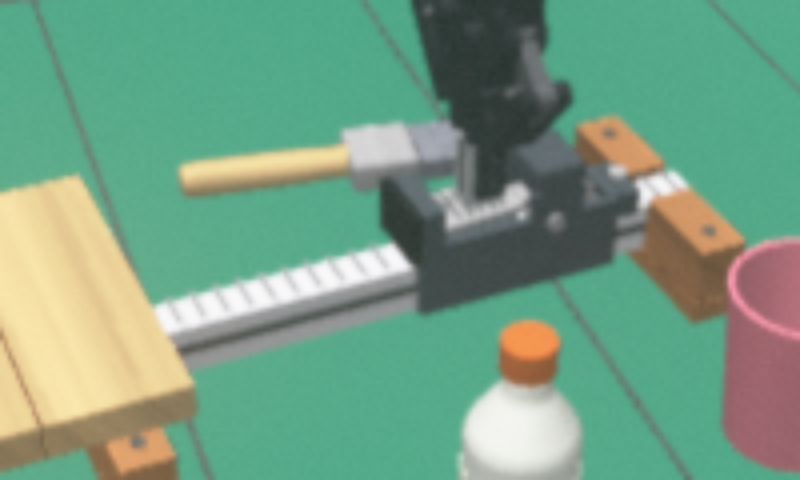

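Call:
{"method": "drive_tool", "body": {
  "series": [
    [-4,0.8,0,0,0,0,0],
    [-7,0.8,0,0,0,0,0],
    [-7,0.8,0,0,0,0,0]
  ]
}}

```text
clock: 6.45
tcp_pos: [0.5202, 0.1682, 0.0633]
orientation: [-1.25, 1.135, -1.148]
contact_force: [-3.3, -10.8, 15.5]
grip_width: 0.0002
```

```bash
python3 - <<'E'
from h import *
t=HOOD+112*U/1000; t[2]=.063
delta(t,-1)
d=grab('scene','scene7.png')
cv2.imwrite('pics/s7z.png',cv2.resize(d['frame'][150:220,290:390],None,fx=8,fy=8,interpolation=cv2.INTER_CUBIC))
E
```

```text
t 6.45 tcp [0.5202 0.1682 0.0633] F [ -3.28 -10.79  15.47] shift mm [ 0.1  0.3 -1.3] turn [-0.34 -0.47  0.29] j [-0.76  0.52  0.42  2.02 -0.33  0.66 -0.04]
along rel hood mm 112.1 lateral -1.3
```

View pics/s7z.png

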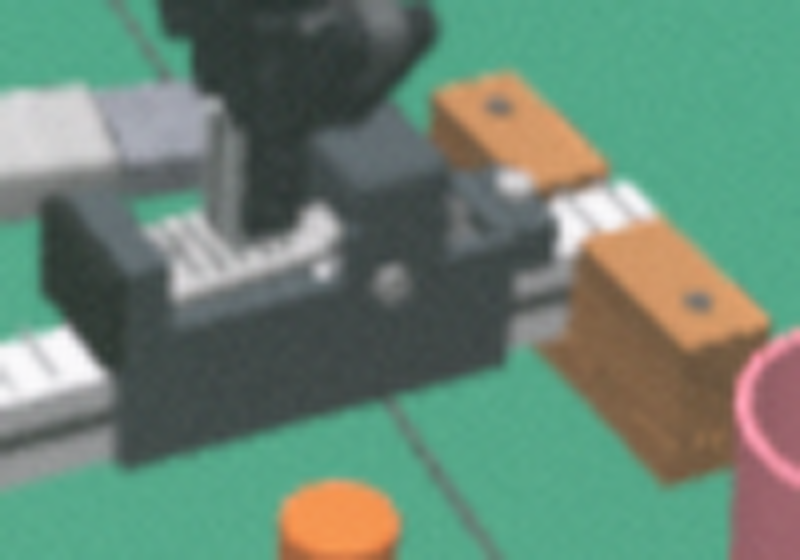

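The jaw is home: it stopped dead at over 12 N and the fingertip then slid on the pad. I'll lift straight up to let the lever spring back.

Call:
{"method": "drive_tool", "body": {
  "series": [
    [-1,-2,0,0,0,0,0],
    [-1,-6,0,0,0,0,0],
    [-1,-12,0,0,0,0,0],
    [-1,-20,0,0,0,0,0],
    [0,-35,0,0,0,0,0]
  ]
}}

```text
clock: 7.0
tcp_pos: [0.5191, 0.1683, 0.0983]
orientation: [-1.252, 1.135, -1.147]
contact_force: [0.3, -0.0, -0.4]
grip_width: -0.0
```

Call:
{"method": "drive_tool", "body": {
  "series": [
    [0,-30,0,0,0,0,0],
    [0,-70,0,0,0,0,0],
    [0,-110,0,0,0,0,0],
    [0,-140,0,0,0,0,0],
    [0,-140,0,0,0,0,0]
  ]
}}

```text
clock: 7.5
tcp_pos: [0.521, 0.1695, 0.2435]
orientation: [-1.243, 1.132, -1.149]
contact_force: [-0.9, -0.2, 0.0]
grip_width: 0.0003
```

```bash
python3 - <<'E'
from h import *
delta(HOOD,-1)
d=grab('scene','scene8.png')
cv2.imwrite('pics/s8z.png',cv2.resize(d['frame'][130:260,200:400],None,fx=4,fy=4,interpolation=cv2.INTER_CUBIC))
E
```

```text
t 7.5 tcp [0.521  0.1695 0.2435] F [-0.9  -0.18  0.05] shift mm [113.  160.7  -3.3] turn [-0.69 -0.47  0.13] j [-0.88  0.27  0.54  1.88 -0.16  1.02 -0.18]
along rel hood mm 113.3 lateral -2.3
```

View pics/s8z.png

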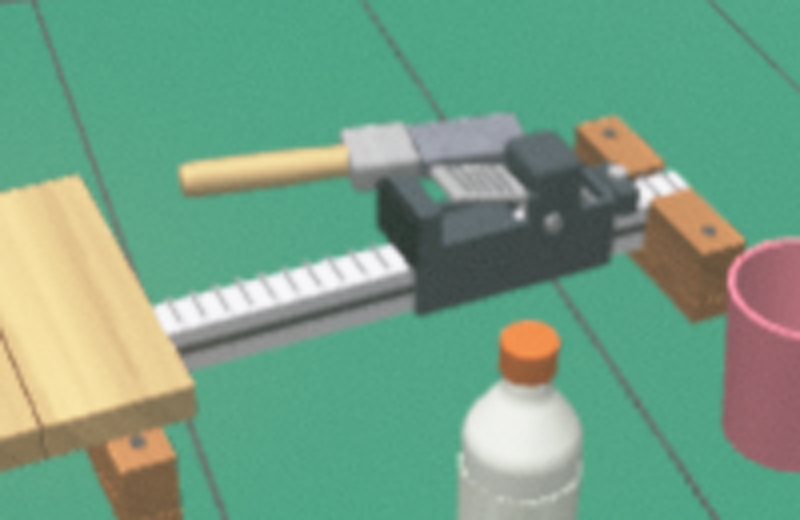

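Lever is up. The jaw may have shifted slightly, so I'll clear the arm and check from above.

Call:
{"method": "drive_tool", "body": {
  "series": [
    [-45,0,0,0,0,0,0],
    [-90,0,0,0,0,0,0],
    [-135,0,0,0,0,0,0],
    [-180,0,0,0,0,0,0],
    [-225,0,0,0,0,0,0]
  ]
}}

```text
clock: 8.05
tcp_pos: [0.498, 0.3944, 0.2391]
orientation: [-1.249, 1.134, -1.148]
contact_force: [0.3, -0.1, 0.2]
grip_width: -0.0001
```

```bash
python3 - <<'E'
from h import *
delta(HOOD,-1)
d=grab('top','top9.png'); save(d,'top9.pkl')
cv2.imwrite('pics/t9z.png',cv2.resize(d['frame'][215:275,150:325],None,fx=4.5,fy=4.5,interpolation=cv2.INTER_CUBIC))
d=grab('scene','scene9.png'); save(d,'scene9.pkl')
a=cv2.imread('pics/scene6.png');
f=lambda a:cv2.resize(a[155:205,290:370],None,fx=9,fy=5.8,interpolation=cv2.INTER_CUBIC)
cv2.imwrite('pics/cmp.png',np.vstack([f(a),f(d['frame'])]))
E
```

```text
t 8.05 tcp [0.498  0.3944 0.2391] F [ 0.31 -0.08  0.18] shift mm [ 3.386e+02  1.578e+02 -1.000e-01] turn [-0.39 -0.46  0.29] j [-1.11  0.43  0.46  1.67 -0.2   1.08 -0.5 ]
along rel hood mm 339.4 lateral -1.7
```

View pics/t9z.png

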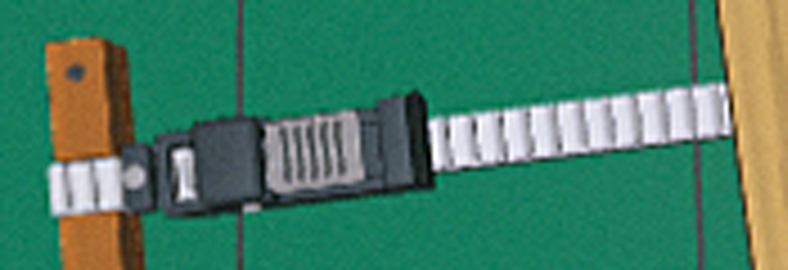

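View pics/cmp.png

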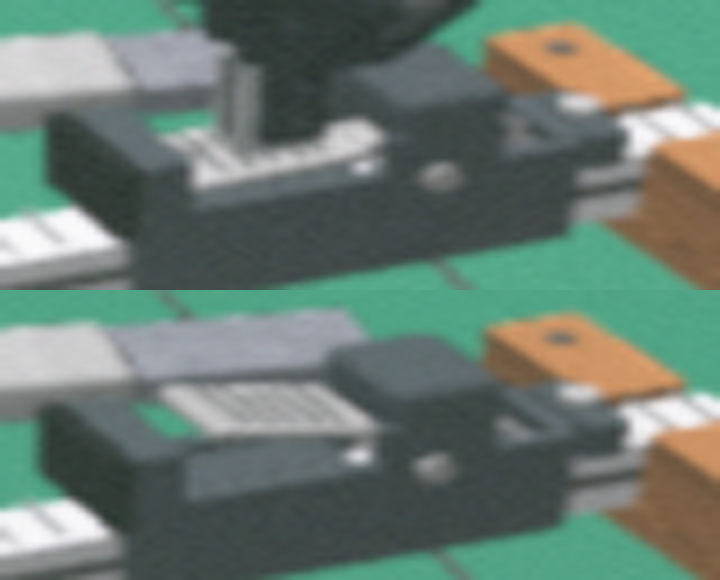

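View pics/top9.png

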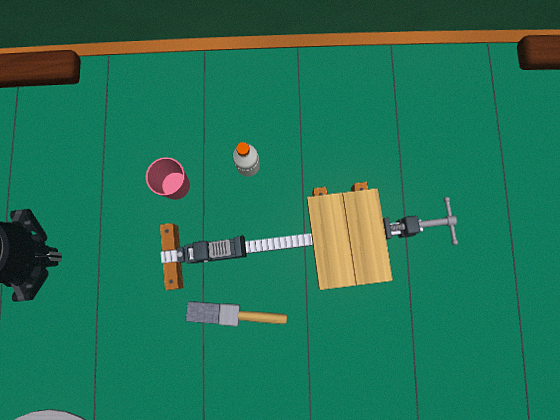

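```bash
python3 - <<'E'
from h import *
import pickle
s=pickle.load(open('scene9.pkl','rb')); g=lambda n:cv2.cvtColor(cv2.imread('pics/'+n),cv2.COLOR_BGR2GRAY)
# sub-pixel displacement of carriage side (pin) scene6,7 -> 8,9
def pts(n): return g(n)
ref=g('scene7.png'); pin=np.array([[[290+390/8,150+282/8]]],np.float32)
for n in('scene6.png','scene8.png','scene9.png'):
    p,st,e=cv2.calcOpticalFlowPyrLK(ref,g(n),pin,None,winSize=(13,13)); 
    a=plane(s,*pin[0,0],.05);b=plane(s,*p[0,0],.05); print(n,(p-pin).round(2)[0,0],'mm',((b-a)@U*1000).round(2))
# static reference: bolt on bearer
q=np.array([[[290+697/8,150+300/8]]],np.float32)
p,_,_=cv2.calcOpticalFlowPyrLK(ref,g('scene9.png'),q,None,winSize=(13,13));print('static',p-q)
d=pickle.load(open('top9.pkl','rb'))
cv2.imwrite('pics/gap.png',cv2.resize(d['frame'][235:268,172:212],None,fx=18,fy=18,interpolation=cv2.INTER_CUBIC))
E
```

```text
scene6.png [-0.03  0.  ] mm -0.05
scene8.png [-0.81  0.2 ] mm -1.83
scene9.png [-0.8   0.23] mm -1.87
static [[[-0.01681519 -0.10968018]]]
```

View pics/gap.png

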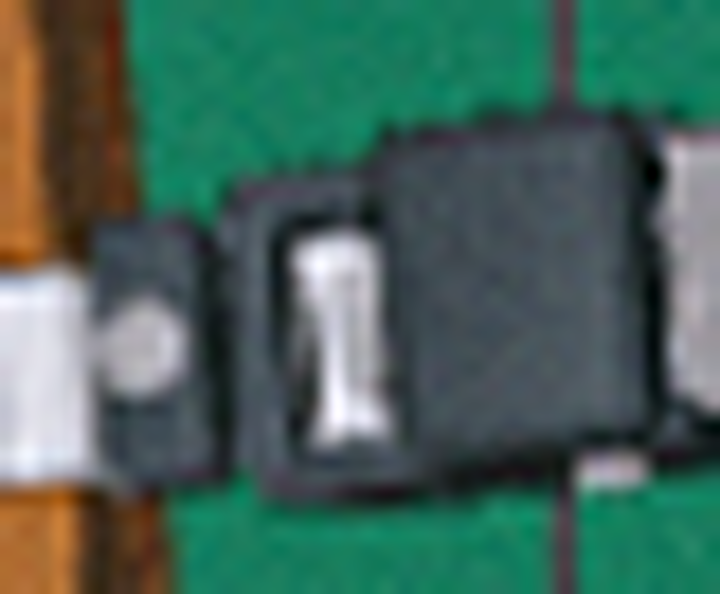

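The lever is up, but the jaw crept about 1.8 mm back as the lever rose (pin moved 0.8 px in the scene view, and there is a thin gap at the stop). I'll redo it with the fingertip bearing on the hood while the lever springs up.

Call:
{"method": "drive_tool", "body": {
  "series": [
    [45,0,0,0,0,0,0],
    [90,0,0,0,0,0,0],
    [135,0,0,0,0,0,0],
    [180,20,0,0,0,0,0],
    [215,50,0,0,0,0,0]
  ]
}}

```text
clock: 8.65
tcp_pos: [0.5178, 0.1839, 0.1889]
orientation: [-1.25, 1.129, -1.14]
contact_force: [0.5, 0.5, -0.9]
grip_width: 0.0001
```

```bash
python3 - <<'E'
from h import *
t=HOOD+114*U/1000; t[2]=.095
delta(t,-1)
E
```

```text
t 8.65 tcp [0.5178 0.1839 0.1889] F [ 0.5   0.53 -0.87] shift mm [13.8 94.  -1.3] turn [-0.45  0.03  0.1 ] j [-0.87  0.34  0.51  1.93 -0.2   0.91 -0.16]
along rel hood mm 128.0 lateral -0.5
```

Call:
{"method": "drive_tool", "body": {
  "series": [
    [14,30,0,0,0,0,0],
    [14,60,0,0,0,0,0],
    [14,85,0,0,0,0,0],
    [14,92,0,0,0,0,0],
    [14,92,0,0,0,0,0]
  ]
}}

```text
clock: 9.15
tcp_pos: [0.5188, 0.1692, 0.0958]
orientation: [-1.253, 1.13, -1.14]
contact_force: [-0.3, -1.1, -0.4]
grip_width: -0.0001
```

```bash
python3 - <<'E'
from h import *
t=HOOD+114*U/1000; t[2]=.063
delta(t,-1)
d=grab('scene','scene10.png')
cv2.imwrite('pics/s10z.png',cv2.resize(d['frame'][150:220,290:390],None,fx=8,fy=8,interpolation=cv2.INTER_CUBIC))
E
```

```text
t 9.15 tcp [0.5188 0.1692 0.0958] F [-0.35 -1.09 -0.43] shift mm [-0.9 32.8 -0.2] turn [-0.27  0.02  0.19] j [-0.78  0.47  0.45  2.01 -0.3   0.72 -0.05]
along rel hood mm 113.2 lateral -0.0
```

View pics/s10z.png

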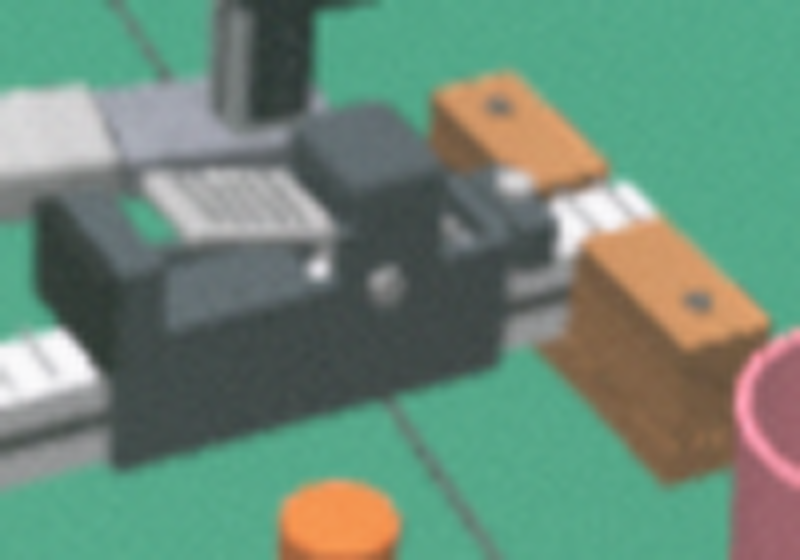

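Call:
{"method": "drive_tool", "body": {
  "series": [
    [0,12,0,0,0,0,0],
    [0,22,0,0,0,0,0],
    [0,28,0,0,0,0,0],
    [0,33,0,0,0,0,0],
    [0,33.5,0,0,0,0,0]
  ]
}}

```text
clock: 9.7
tcp_pos: [0.5204, 0.1681, 0.0635]
orientation: [-1.251, 1.13, -1.142]
contact_force: [-1.1, -4.5, 9.7]
grip_width: -0.0003
```

```bash
python3 - <<'E'
from h import *
t=HOOD+114*U/1000; t[2]=.063
delta(t,-1)
E
```

```text
t 9.7 tcp [0.5204 0.1681 0.0635] F [-1.08 -4.46  9.67] shift mm [-2.   0.5 -1.5] turn [-0.4  -0.05  0.2 ] j [-0.76  0.52  0.42  2.02 -0.33  0.66 -0.02]
along rel hood mm 112.0 lateral -1.5
```

Now I'll slide toward the hood with the pad held down.

Call:
{"method": "drive_tool", "body": {
  "series": [
    [-4,0.5,-1,0,0,0,0],
    [-7,0.5,-1,0,0,0,0],
    [-10,0.5,-1,0,0,0,0],
    [-12,0.5,-1,0,0,0,0],
    [-12,0.5,-1,0,0,0,0]
  ]
}}

```text
clock: 10.2
tcp_pos: [0.5204, 0.1762, 0.0645]
orientation: [-1.249, 1.129, -1.148]
contact_force: [0.2, -10.8, 16.2]
grip_width: 0.0001
```

```bash
python3 - <<'E'
from h import *
t=HOOD+121*U/1000; t[2]=.063
delta(t,-1)
E
```

```text
t 10.2 tcp [0.5204 0.1762 0.0645] F [  0.16 -10.81  16.22] shift mm [-0.9  1.5 -2.3] turn [-0.57 -0.26  0.36] j [-0.78  0.52  0.42  2.02 -0.33  0.66 -0.05]
along rel hood mm 120.1 lateral -2.3
```

Call:
{"method": "drive_tool", "body": {
  "series": [
    [-5,0.5,-1,0,0,0,0],
    [-7,0.5,-1,0,0,0,0],
    [-7,0.3,-1,0,0,0,0]
  ]
}}

```text
clock: 10.5
tcp_pos: [0.5204, 0.1774, 0.0652]
orientation: [-1.25, 1.129, -1.156]
contact_force: [0.9, -14.1, 12.5]
grip_width: -0.0003
```

```bash
python3 - <<'E'
from h import *
t=HOOD+121*U/1000; t[2]=.063
delta(t,-1)
d=grab('scene','scene11.png')
cv2.imwrite('pics/s11z.png',cv2.resize(d['frame'][150:220,290:390],None,fx=8,fy=8,interpolation=cv2.INTER_CUBIC))
E
```

```text
t 10.5 tcp [0.5204 0.1774 0.0652] F [  0.91 -14.08  12.49] shift mm [ 0.3  2.2 -2.5] turn [-0.66 -0.53  0.65] j [-0.79  0.52  0.43  2.02 -0.32  0.66 -0.06]
along rel hood mm 121.3 lateral -2.5
```

View pics/s11z.png

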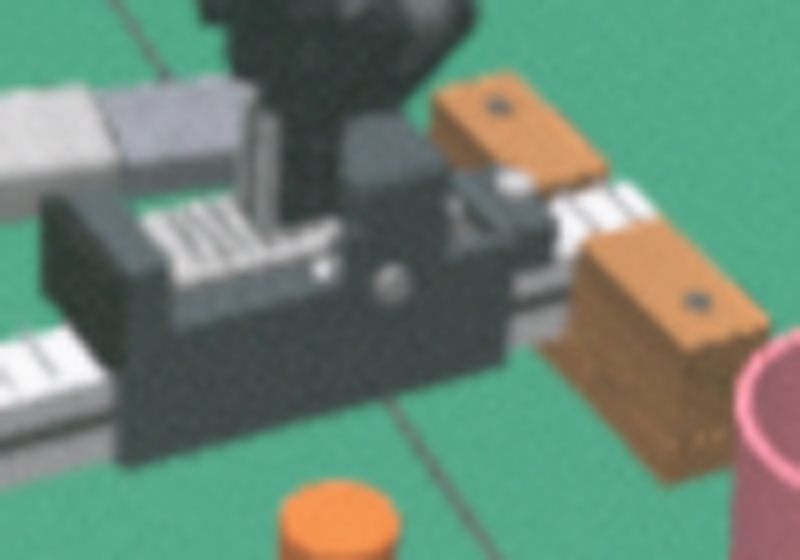

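The fingertip is on the hood and the jaw is home (pin back at zoom x≈390). I'll raise it while holding the push.

Call:
{"method": "drive_tool", "body": {
  "series": [
    [-5,-1,0,0,0,0,0],
    [-5,-3,0,0,0,0,0],
    [-5,-5,0,0,0,0,0],
    [-5,-7,0,0,0,0,0],
    [-4,-9,0,0,0,0,0]
  ]
}}

```text
clock: 11.05
tcp_pos: [0.5193, 0.1773, 0.073]
orientation: [-1.253, 1.13, -1.161]
contact_force: [1.3, -7.8, -4.7]
grip_width: 0.0
```

```bash
python3 - <<'E'
from h import *
t=HOOD+121*U/1000; t[2]=.08
delta(t,-1)
d=grab('scene','scene12.png')
cv2.imwrite('pics/s12z.png',cv2.resize(d['frame'][150:220,290:390],None,fx=8,fy=8,interpolation=cv2.INTER_CUBIC))
E
```

```text
t 11.05 tcp [0.5193 0.1773 0.073 ] F [ 1.33 -7.85 -4.67] shift mm [ 0.4 -7.  -1.3] turn [-0.53 -0.7   0.92] j [-0.8   0.51  0.44  2.01 -0.31  0.68 -0.07]
along rel hood mm 121.2 lateral -1.3
```

View pics/s12z.png

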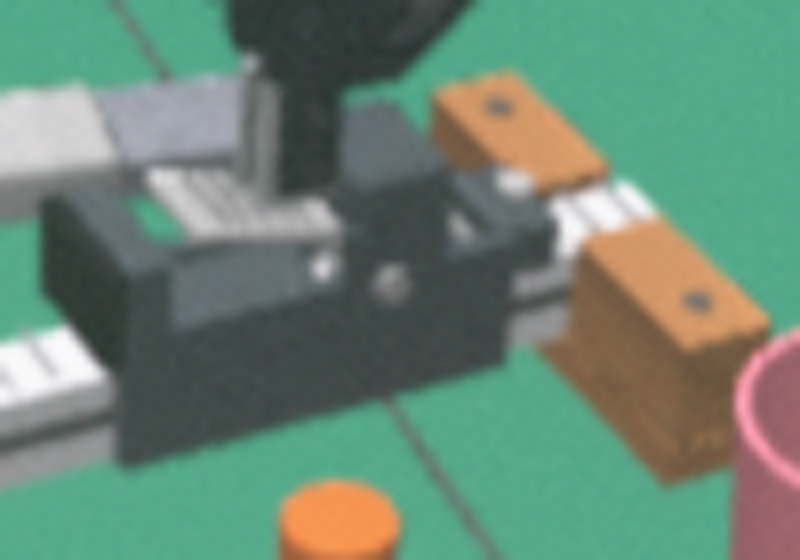

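The lever has sprung up with the jaw still home. Now I'll lift clear with a light push.

Call:
{"method": "drive_tool", "body": {
  "series": [
    [-1,-4,0,0,0,0,0],
    [-0.5,-9,0,0,0,0,0],
    [0,-16,0,0,0,0,0],
    [0,-40,0,0,0,0,0],
    [0,-80,0,0,0,0,0]
  ]
}}

```text
clock: 11.6
tcp_pos: [0.5169, 0.1788, 0.1529]
orientation: [-1.257, 1.131, -1.159]
contact_force: [0.3, 1.2, 1.2]
grip_width: 0.0001
```

Call:
{"method": "drive_tool", "body": {
  "series": [
    [0,-60,0,0,0,0,0],
    [-45,-80,0,0,0,0,0],
    [-90,-80,0,0,0,0,0],
    [-135,-80,0,0,0,0,0],
    [-180,-80,0,0,0,0,0]
  ]
}}

```text
clock: 12.1
tcp_pos: [0.4999, 0.3622, 0.2313]
orientation: [-1.255, 1.131, -1.157]
contact_force: [0.5, -0.0, -0.2]
grip_width: 0.0002
```

Call:
{"method": "drive_tool", "body": {
  "series": [
    [-30,0,0,0,0,0,0],
    [-60,0,0,0,0,0,0],
    [-60,0,0,0,0,0,0],
    [-60,0,0,0,0,0,0]
  ]
}}

```text
clock: 12.5
tcp_pos: [0.494, 0.4229, 0.2308]
orientation: [-1.255, 1.129, -1.155]
contact_force: [0.8, -0.8, 0.1]
grip_width: -0.0002
```

```bash
python3 - <<'E'
from h import *
delta(HOOD,-1)
d=grab('top','top13.png'); cv2.imwrite('pics/gap13.png',cv2.resize(d['frame'][235:268,172:212],None,fx=18,fy=18,interpolation=cv2.INTER_CUBIC))
s=grab('scene','scene13.png')
g=lambda n:cv2.cvtColor(cv2.imread('pics/'+n),cv2.COLOR_BGR2GRAY)
ref=g('scene7.png'); pin=np.array([[[290+390/8,150+282/8]]],np.float32)
for n in('scene11.png','scene12.png','scene13.png'):
    p,st,e=cv2.calcOpticalFlowPyrLK(ref,g(n),pin,None,winSize=(13,13)); 
    a=plane(s,*pin[0,0],.05);b=plane(s,*p[0,0],.05); print(n,(p-pin).round(2)[0,0],'mm',((b-a)@U*1000).round(2))
D=cv2.absdiff(cv2.imread('pics/top0.png'),d['frame']).max(2); D=cv2.medianBlur(D,3); ys,xs=np.where(D>40); m=xs>90
print('changed px region',xs[m].min(),xs[m].max(),ys[m].min(),ys[m].max())
E
```

```text
t 12.5 tcp [0.494  0.4229 0.2308] F [ 0.75 -0.84  0.14] shift mm [366.  153.    1.2] turn [-0.42 -0.45  0.82] j [-1.15  0.47  0.47  1.64 -0.22  1.09 -0.53]
along rel hood mm 368.2 lateral -0.6
scene11.png [-0.03 -0.  ] mm -0.06
scene12.png [-0.01 -0.  ] mm -0.02
scene13.png [-0.02 -0.03] mm 0.01
changed px region 184 313 227 263
```

View pics/gap13.png

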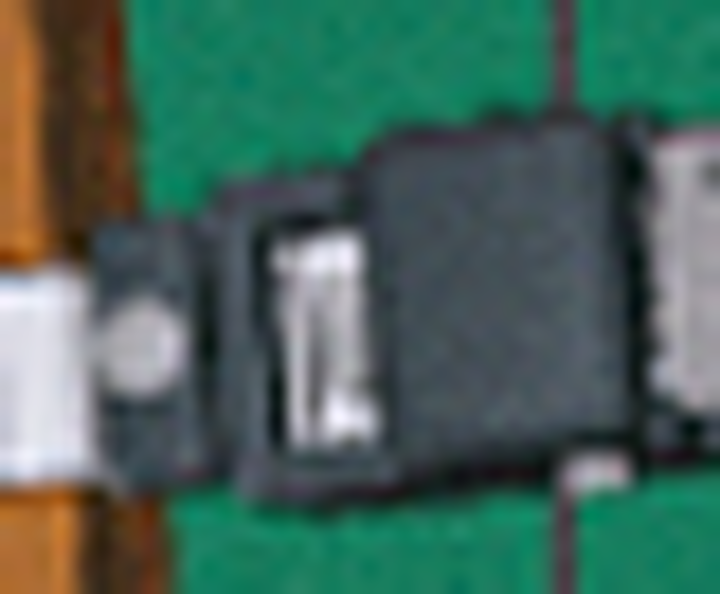

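View pics/scene13.png

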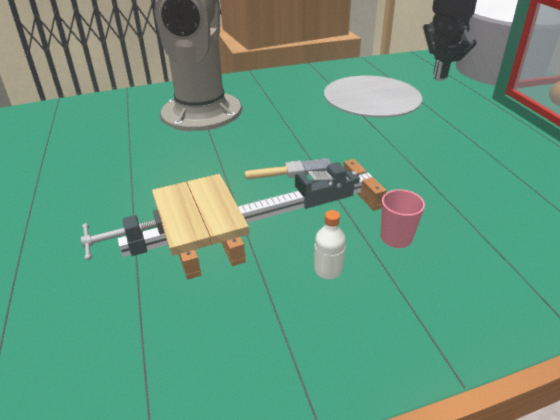

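The jaw is now flush with the stop (no gap), and it moved 0.0 mm during this release. The only pixels that changed in the top view are along the jaw's path (184–313, 227–263), so the board, bottle, cup and brush are undisturbed. I'm handing in.

```bash
python3 - <<'E'
from h import *
print(r.hand_in(), r.get_obs()['clock'])
E
```

```text
the job is handed in; nothing more can be done
the job is handed in; nothing more can be done
```

The clamp is open: the jaw is home against the end stop, the release lever has sprung up, and the arm is clear. The job was handed in at about 12.6 s of the 38 s allowed.

- **First pass:** I pressed the lever fully down with the closed fingertips and pushed the jaw about 130 mm until it stopped at over 12 N. When I let the lever up, the jaw crept back about 1.8 mm.
- **Second pass:** I pressed the lever again, pushed the jaw home with the fingertip against the hood, and kept pushing while the lever sprung up.
- **Last checks:** In the scene view the jaw's pivot pin was within 0.1 mm of where it was when hard against the stop, and the gap at the stop had closed. The only change in the top view was along the jaw's path, so the board, bottle, cup and brush stayed put.
- **One disagreement:** the fingertip travelled about 129.5 mm, not the 132 mm stated. I put this down to the ratchet play being taken up when I first pressed. I did not measure the jaw's travel directly.

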